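# Find the dragging roller of a bottle roller by feel and take it out

### The arm

A 7-joint arm with a two-finger parallel gripper is mounted at the origin on the work surface. World frame = base frame: x ahead of the robot, y to its left, z up, the work surface at z = 0. Lengths are in m, angles in rad, forces in N, time in s.
With the tool pointing down it reaches from about 0.4 to 0.875 m from the base axis. Payload 19.3 kg.
Tool frame: the origin (TCP) lies at the very end of the fingers, on their centre line; the grasp point (between the pads) lies bot.tcp_to_grasp behind it (bot.tcp_to_grasp is the distance from the TCP to the grasp point, in m); z points along the fingers, y is the direction in which the jaws open and shut (so a half turn about z gives the same grasp; the last joint's range is limited). The gripper opens to 85 mm and grips with 20 to 120 N. Pads are 22 mm wide; open, the fingers measure 114 mm over their backs; the gripper's body (76 mm by 85 mm) begins 54 mm behind the grasp point. The pads swing forward as they close: fully open they stand 13 mm farther back than shut.
Start: joints at [1.061, 0.521, -0.036, 1.599, 0.021, 1.021, -0.113], TCP at [0.266, -0.566, 0.231] pointing down, gripper open.
Joint ranges: [-2.91, 2.91], [-0.3, 2.13], [-1.5, 1.42], [0.17, 2.43], [-1.26, 4.41], [0.16, 1.93], [-2.52, 2.52]. Speed limits (rad/s): [1.89, 1.89, 2.39, 2.39, 3.01, 3.01, 3.01].

### API

Orientations are given as [roll, pitch, yaw] about the fixed x, y, z axes, in that order (R = Rz(yaw) Ry(pitch) Rx(roll)).
In Python, from workcell import bot gives the robot as it stands.
- The arm moves only by the tool servo_tool, never from a script. Its argument "targets" is a list of rows, each a list of 2 entries, a list of its own where there are three numbers: the shift along the tool's x, y, z in units of 0.05 m (1.0 is 0.05 m), then the turn about the tool's z in units of 5 degrees (1.0 is 5 degrees). A call has 1 to 12 rows; each row shifts and turns the commanded pose from where the row before left it, along the tool's axes as they then stand; what a row does not reach is not made up. A row lasts 1/8 s, in which the tool goes at most 62.5 mm and 10.7 degrees, less where a joint would pass 70% of its speed; a pose out of reach is approached as far as the arm can. A call with a number of a shift or a turn outside -1 to 1 is refused whole. A call with a gripper value outside its range is refused whole. "gripper" is the opening, from -1 (shut) to 1 (fully open), so that 0 is half open, set as the call begins (left out, the last holds). The fingers move at their own pace and stop on an object; "newtons" is the grip in N (left out, the last holds). Time passes only in rows, so rows that do not move let the fingers close. It gives the time, the measured TCP pose, the force and the opening at its end, in the units of the state.
- bot.observe(): the state, without advancing time (a new reading comes with each control period).
- bot.grab_frame(name): name is "side" or "top" or "wrist"; returns the picture (480x640x3 uint8, blue, green, red); there is no depth.
- bot.get_calibration(name): a dict with "fx", "fy", "cx", "cy" (pixels), "k1" (the pictures are not rectified: a ray, as slopes to the right and down, at radius r is drawn at 1 + k1 r^2 times it, then the intrinsics apply), "pose" (4x4, takes a point from camera to world coordinates). Camera axes: x right, y up, looking along -z (the intrinsics and any distortion apply to the point x, -y, -z); pixel columns grow to the right and rows downward; lengths in m; the calibration is good to about 2 mm. A picture is of the moment at which its call begins: read the wrist's pose just before it. get_calibration takes no time and is no camera call; for the wrist camera it gives the pose at the moment of the call.
- bot.job_done(): hands the job in, once; it reports no verdict.
The state is a dict: "clock": time; "qpos": joint angles; "qd": joint speeds; "joint_efforts": joint torques, N m; "position": TCP position; "tool_rot": TCP orientation; "force": force on the tool from outside, world axes, zero at the start; "moment": the same for the moment, N m; "grip_width": finger opening in m.
Only numpy, scipy, OpenCV 4.12 (cv2) and the standard library are available. Lean on these libraries where they do the work, as an engineer would, in place of code of your own. Each camera call takes 0.05 s, during which the arm holds its last target.

### The job

One of the three rollers of the bottle roller has a bearing that drags. Working from the control face to the rear, turn each roller an eighth of a turn or more with a light fingertip on its top, without leaning on it, and feel which one drags; then lift that roller straight out and lay it gently, flat and lengthwise, in the middle of the repair tray. Leave the other two seated in their slots and do not disturb the other things on the bench.

Things in the scene. Friction and masses are not known exactly. Their poses are not given: they have to be found in the camera images.
- mixer: The bottle roller: white enclosure 250 x 250 mm, 53 mm high, fixed to the bench left or right of the middle, turned up to 0.2 rad; it carries three parallel rollers. Origin: centre of its underside on the bench. x: across the rollers, from the control face (knob, switch) to the rear; y: along the rollers; z: up. Roller axes: 90 mm above the bench, at x = -64, 0, +64 mm.
- slot_mid (a point): Centre of the middle roller's seat (on the axis, 90 mm up), axes as the mixer. The axle ends lie in open-topped slots, 10 mm wide, 19 mm deep, in two aluminium end plates (y = 97 to 111 mm either side, tops 104 mm above the bench) and lift straight up; nothing else holds them. Black saddles (98 mm high) flank the ends of the tubes at y = 87 to 96 mm.
- tray: The repair tray: a plain open steel tray, 150 x 270 mm outside, 28 mm high, walls and floor 4 mm, fixed. Origin: centre of its underside; its long side is its y axis. It stands on the other side of the middle from the bottle roller.
- tray_in (a point): Centre of the tray's inner floor, axes as the tray.
- roller_a_mid (a point): Centre (on the axis, half-way along) of the loose roller nearest the control face (mixer x = -64 mm); y along the axle. A grey plastic tube, 30 mm in diameter, 150 mm long, with stepped steel ends (20, then 15 mm in diameter, 192 mm long over them), turns on a flat-sided steel axle, 228 mm long, 7 mm wide, 9 mm high. About 0.35 kg. All three look alike.
- tube_a (a joint): Turn of roller a's tube on its axle, rad, 0 at the start, without end; positive when the tube's top goes to the mixer's +x. The dragging one (any of the three, it varies) takes about 1.5 to 4 N at the tube's surface to turn, more the harder it is pressed, and stops when let go; the others take under 0.2 N and run on a little.
- sleeve_a: The turning tube of roller a; origin at the roller's centre, y along the axle; a white rib along it is uppermost at the start. A fingertip resting on its top with 5 to 12 N and moved across it (along the mixer's x) turns it. Over about 20 N from above would dent the bearing; there is no give in the seat.
- roller_b_mid (a point): Centre (on the axis, half-way along) of the loose roller in the middle (mixer x = 0); y along the axle. A grey plastic tube, 30 mm in diameter, 150 mm long, with stepped steel ends (20, then 15 mm in diameter, 192 mm long over them), turns on a flat-sided steel axle, 228 mm long, 7 mm wide, 9 mm high. About 0.35 kg. All three look alike.
- tube_b (a joint): Turn of roller b's tube on its axle, rad, 0 at the start, without end; positive when the tube's top goes to the mixer's +x. The dragging one (any of the three, it varies) takes about 1.5 to 4 N at the tube's surface to turn, more the harder it is pressed, and stops when let go; the others take under 0.2 N and run on a little.
- sleeve_b: The turning tube of roller b; origin at the roller's centre, y along the axle; a white rib along it is uppermost at the start. A fingertip resting on its top with 5 to 12 N and moved across it (along the mixer's x) turns it. Over about 20 N from above would dent the bearing; there is no give in the seat.
- roller_c_mid (a point): Centre (on the axis, half-way along) of the loose roller at the rear (mixer x = +64 mm); y along the axle. A grey plastic tube, 30 mm in diameter, 150 mm long, with stepped steel ends (20, then 15 mm in diameter, 192 mm long over them), turns on a flat-sided steel axle, 228 mm long, 7 mm wide, 9 mm high. About 0.35 kg. All three look alike.
- tube_c (a joint): Turn of roller c's tube on its axle, rad, 0 at the start, without end; positive when the tube's top goes to the mixer's +x. The dragging one (any of the three, it varies) takes about 1.5 to 4 N at the tube's surface to turn, more the harder it is pressed, and stops when let go; the others take under 0.2 N and run on a little.
- sleeve_c: The turning tube of roller c; origin at the roller's centre, y along the axle; a white rib along it is uppermost at the start. A fingertip resting on its top with 5 to 12 N and moved across it (along the mixer's x) turns it. Over about 20 N from above would dent the bearing; there is no give in the seat.
- media_mid (a point): Bystander, not part of the job: a clear bottle with an orange cap, 64 mm wide, 150 mm tall; the point is its middle.
- vial_mid (a point): Bystander, not part of the job: a small amber vial with a white cap, 26 mm wide, 50 mm tall; the point is its middle.
- dish_mid (a point): Bystander, not part of the job: a flat clear round dish, 58 mm wide, 14 mm tall; the point is its middle.
- driver_grip (a point): Bystander, not part of the job: a screwdriver about 180 mm long lying down; the point is on its handle.
- pipettes_mid (a point): Bystander, not part of the job: a clear beaker 80 mm wide holding white transfer pipettes, 150 mm tall with them; the point is 48 mm up.
- clipbox_mid (a point): Bystander, not part of the job: a cardboard box 110 x 220 x 75 mm tall; the point is its middle.
- bearing_mid (a point): Bystander, not part of the job: a steel ball bearing lying flat, 32 mm wide, 10 mm tall; the point is its middle.
There are look-alikes about, which are no part of the job. What is shaped like the part that bears roller_b_mid but blue, green or turquoise is not meant.

How it is judged:
On the way, in this order (a step that is already met when the one before it is completed fails the run):
1. the roller at the control face has been turned at least 0.3 rad from its start, either way ((value of joint tube_a above 0.3 rad or value of joint tube_a below -0.3 rad)), for 0.05 s.
2. the roller in the middle has been turned at least 0.3 rad from its start, either way ((value of joint tube_b above 0.3 rad or value of joint tube_b below -0.3 rad)), for 0.05 s.
3. the roller at the rear has been turned at least 0.3 rad from its start, either way ((value of joint tube_c above 0.3 rad or value of joint tube_c below -0.3 rad)), for 0.05 s.
At the end, for the whole second after the job is handed in: The dragging roller lies flat in the tray, released, at rest, its centre within 65 mm across, 30 mm lengthwise of the tray's centre and under 21 mm above its floor; the other two are seated (5 mm across, 8 mm along, 4 mm in height) and nothing rubs on or touches their tubes ((((x of roller_a_mid in the frame of tray_in between -0.065 and 0.065 m and y of roller_a_mid in the frame of tray_in between -0.03 and 0.03 m and z of roller_a_mid in the frame of tray_in below 0.021 m and linear speed of sleeve_a below 0.03 m/s) and (x of roller_b_mid in the frame of mixer between -0.005 and 0.005 m and y of roller_b_mid in the frame of mixer between -0.008 and 0.008 m and z of roller_b_mid in the frame of mixer between 0.086 and 0.094 m and contact force between sleeve_b and anything else below 0.4 N) and (x of roller_c_mid in the frame of mixer between 0.059 and 0.069 m and y of roller_c_mid in the frame of mixer between -0.008 and 0.008 m and z of roller_c_mid in the frame of mixer between 0.086 and 0.094 m and contact force between sleeve_c and anything else below 0.4 N)) or ((x of roller_b_mid in the frame of tray_in between -0.065 and 0.065 m and y of roller_b_mid in the frame of tray_in between -0.03 and 0.03 m and z of roller_b_mid in the frame of tray_in below 0.021 m and linear speed of sleeve_b below 0.03 m/s) and (x of roller_a_mid in the frame of mixer between -0.069 and -0.059 m and y of roller_a_mid in the frame of mixer between -0.008 and 0.008 m and z of roller_a_mid in the frame of mixer between 0.086 and 0.094 m and contact force between sleeve_a and anything else below 0.4 N) and (x of roller_c_mid in the frame of mixer between 0.059 and 0.069 m and y of roller_c_mid in the frame of mixer between -0.008 and 0.008 m and z of roller_c_mid in the frame of mixer between 0.086 and 0.094 m and contact force between sleeve_c and anything else below 0.4 N)) or ((x of roller_c_mid in the frame of tray_in between -0.065 and 0.065 m and y of roller_c_mid in the frame of tray_in between -0.03 and 0.03 m and z of roller_c_mid in the frame of tray_in below 0.021 m and linear speed of sleeve_c below 0.03 m/s) and (x of roller_a_mid in the frame of mixer between -0.069 and -0.059 m and y of roller_a_mid in the frame of mixer between -0.008 and 0.008 m and z of roller_a_mid in the frame of mixer between 0.086 and 0.094 m and contact force between sleeve_a and anything else below 0.4 N) and (x of roller_b_mid in the frame of mixer between -0.005 and 0.005 m and y of roller_b_mid in the frame of mixer between -0.008 and 0.008 m and z of roller_b_mid in the frame of mixer between 0.086 and 0.094 m and contact force between sleeve_b and anything else below 0.4 N)))).
It fails at once if a seated roller leaned on: pressed from above with more than 20 N (((contact force between the fingers and sleeve_a above 20 N and height (world z) of roller_a_mid below 0.094 m) or (contact force between the fingers and sleeve_b above 20 N and height (world z) of roller_b_mid below 0.094 m) or (contact force between the fingers and sleeve_c above 20 N and height (world z) of roller_c_mid below 0.094 m)) and height (world z) of the grasp point above 0.115 m).
It fails at once if a roller dropped (moving over 0.5 m/s while not held) or pushed into the tray with over 60 N ((linear speed of sleeve_a above 0.5 m/s and contact force between the fingers and sleeve_a below 0.5 N) or (linear speed of sleeve_b above 0.5 m/s and contact force between the fingers and sleeve_b below 0.5 N) or (linear speed of sleeve_c above 0.5 m/s and contact force between the fingers and sleeve_c below 0.5 N) or contact force between tray and roller_a above 60 N or contact force between tray and roller_b above 60 N or contact force between tray and roller_c above 60 N).
It fails at once if a bystander moved more than 30 mm (distance of any of media_mid, vial_mid, dish_mid, driver_grip, pipettes_mid, clipbox_mid, bearing_mid from where it was at the start of the episode above 0.03 m).
It also fails if it takes over 70 s, if anything falls off the work surface, if the arm or the gripper's body presses on something with over 40 N, if the wrist force passes 120 N, or if a joint passes its speed limit or range.

## Working session

There is one attempt and no reset: what is moved stays moved. The work goes in short steps, Python scripts to look and compute and a tool call to move; the robot and the scene stay as the last step left them, time stands still between calls to the robot, and variables do not carry over. Pictures are saved under pics/ and viewed, and the job is handed in when it is done.

Besides the shell and the picture viewer there is one more tool, called after "Call:" as name([rows], argument=value, ...), one row to a line, values as JSON. servo_tool: Moves the arm, as the interface text tells. Its arguments: {"type":"object","properties":{"targets":{"type":"array","items":{"type":"array"}},"gripper":{"type":"number"},"newtons":{"type":"number"}},"required":["targets"]}

```bash
mkdir -p pics; ls; python3 - <<'E'
from workcell import bot
import cv2
print(bot.observe()); print(bot.tcp_to_grasp)
for n in("top","side","wrist"):
    c=bot.get_calibration(n); print(n,c)
    cv2.imwrite(f"pics/{n}0.png",bot.grab_frame(n))
E
```

```text
pics
{'clock': 0.0, 'qpos': array([ 1.06082698,  0.52203804, -0.03631898,  1.59997336,  0.02120113,
        1.02111216, -0.11279231]), 'qd': array([ 5.74851002e-04, -3.05322503e-04,  1.23468379e-03, -6.31084094e-04,
        3.51099105e-05,  1.50440798e-04, -9.39294025e-04]), 'joint_efforts': array([ 3.94699919e-04, -9.27101827e+01,  1.97934575e+00, -3.69922149e+01,
        1.76330935e-02,  8.52133351e-03,  4.06969298e-05]), 'position': array([ 0.26590465, -0.56525227,  0.23072326]), 'tool_rot': array([-3.14045004e+00,  8.66800456e-05,  4.39759784e-01]), 'force': array([-0.00391698,  0.07072417, -0.02494697]), 'moment': array([-0.01242901,  0.08179482, -0.01618505]), 'grip_width': 0.08524196525815907}
0.0187
top {'fx': 530.5575805608271, 'fy': 530.5575805608271, 'cx': 316.37875780205195, 'cy': 235.1441764722733, 'k1': -0.08701344657196662, 'pose': array([[-0.01895674,  0.98172556, -0.18935566,  0.25047169],
       [-0.99981515, -0.01800557,  0.00674238,  0.05495056],
       [ 0.00320971,  0.18944847,  0.98188542,  1.55149916],
       [ 0.        ,  0.        ,  0.        ,  1.        ]])}
side {'fx': 553.7862349494376, 'fy': 553.7862349494376, 'cx': 317.1009045601872, 'cy': 234.6303853853802, 'k1': 0.003897158219870258, 'pose': array([[-0.75367312,  0.45424834, -0.47501081, -0.27473231],
       [-0.6570803 , -0.50436066,  0.56023728,  1.00461095],
       [ 0.01491009,  0.73435602,  0.67860071,  1.26203666],
       [ 0.        ,  0.        ,  0.        ,  1.        ]])}
wrist {'fx': 350.9775432835421, 'fy': 350.9775432835421, 'cx': 314.81206329015833, 'cy': 241.46456833799598, 'k1': -0.0649626659555929, 'pose': array([[ 0.42496341,  0.86316827,  0.27266581,  0.33621208],
       [-0.90520972,  0.40562804,  0.126733  , -0.53151938],
       [-0.00120899, -0.30067663,  0.95372538,  0.37404287],
       [ 0.        ,  0.        ,  0.        ,  1.        ]])}
```

View pics/top0.png

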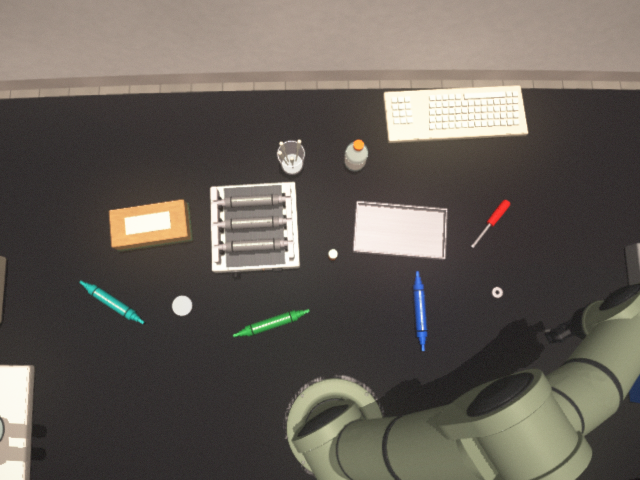

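View pics/side0.png

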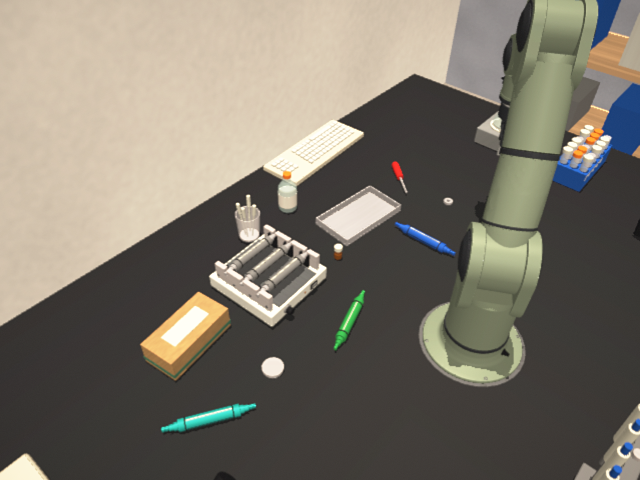

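View pics/wrist0.png

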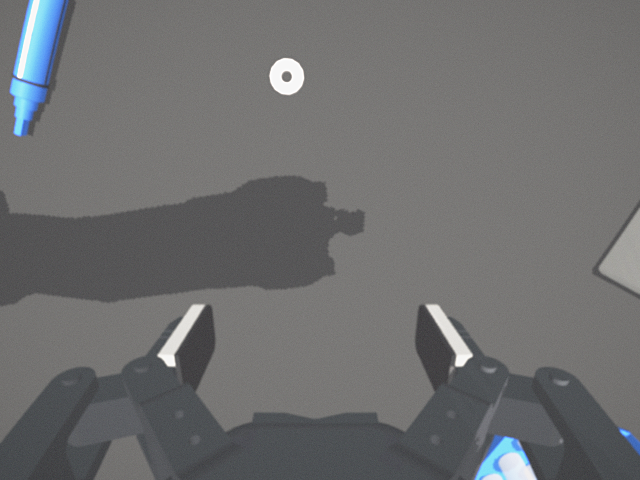

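The top view shows the bottle roller at about (254,228) with its three grey rollers, and the tray at (401,231). The look-alikes are turquoise (112,302), green (271,323) and blue (420,311). I'll crop the top view for detail.

```bash
cat > h.py <<'E'
import numpy as np, cv2
from workcell import bot
def ray(c,u,v):
    xd=np.array([(u-c['cx'])/c['fx'],(v-c['cy'])/c['fy']]); x=xd.copy()
    for _ in range(20): x=xd/(1+c['k1']*(x@x))
    d=c['pose'][:3,:3]@np.array([x[0],-x[1],-1]); return c['pose'][:3,3],d
def bp(c,u,v,z):
    o,d=ray(c,u,v); return o+d*(z-o[2])/d[2]
def proj(c,P):
    P=np.atleast_2d(P); q=(P-c['pose'][:3,3])@c['pose'][:3,:3]
    s=np.stack([q[:,0]/-q[:,2],-q[:,1]/-q[:,2]],1); r2=(s**2).sum(1,keepdims=True)
    s=s*(1+c['k1']*r2); return s*[c['fx'],c['fy']]+[c['cx'],c['cy']]
E
python3 - <<'E'
import cv2
a=cv2.imread('pics/top0.png')
cv2.imwrite('pics/topc1.png',cv2.resize(a[165:290,195:315],None,fx=4.7,fy=4.7,interpolation=cv2.INTER_CUBIC))
cv2.imwrite('pics/topc2.png',cv2.resize(a[190:270,340:460],None,fx=6,fy=6,interpolation=cv2.INTER_CUBIC))
a=cv2.imread('pics/side0.png')
cv2.imwrite('pics/sidec1.png',cv2.resize(a[220:330,200:340],None,fx=5,fy=5,interpolation=cv2.INTER_CUBIC))
E
```

```text
(no output)
```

View pics/topc1.png

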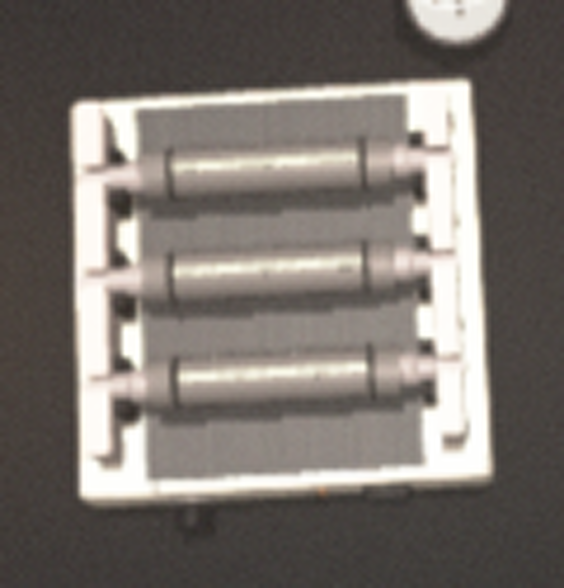

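View pics/topc2.png

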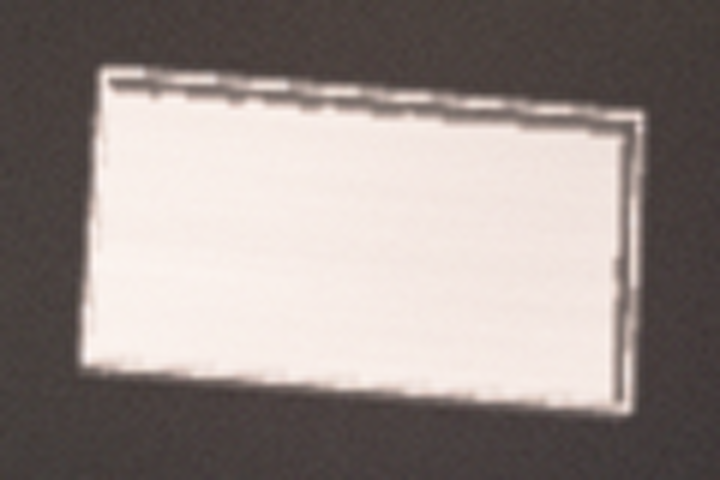

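View pics/sidec1.png

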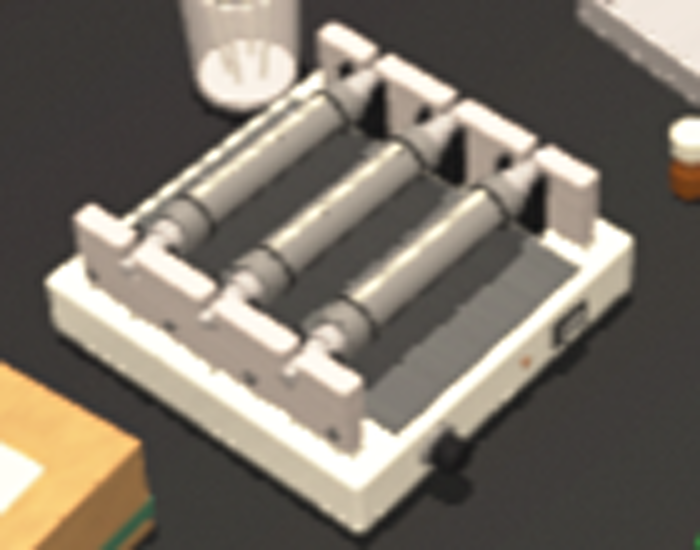

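```bash
python3 - <<'E'
from h import *
from scipy.optimize import least_squares
c=bot.get_calibration('top')
def fit(uv,L,x0):
    def f(p):
        R=np.array([[np.cos(p[2]),-np.sin(p[2])],[np.sin(p[2]),np.cos(p[2])]])
        W=np.c_[L[:,:2]@R.T+p[:2],L[:,2]]; return (proj(c,W)-uv).ravel()
    r=least_squares(f,x0); print(r.x.round(4),r.fun.reshape(-1,2).round(1).tolist())
uv=np.array([[72,103],[470,80],[493,478],[82,498]])/4.7+[195,165]
L=np.array([[.125,.125,.053],[.125,-.125,.053],[-.125,-.125,.053],[-.125,.125,.053]])
fit(uv,L,[.6,.2,0])
uv=np.array([[100,68],[643,112],[632,412],[80,372]])/6+[340,190]
L=np.array([[.075,.135,.028],[.075,-.135,.028],[-.075,-.135,.028],[-.075,.135,.028]])
fit(uv,L,[.6,-.2,0])
for n,u,v in[('vial',333,254),('beaker',291,160),('bottle',356,157),('green l',235,335),('green r',309,311)]: print(n,bp(c,u,v,.02).round(3))
E
```

```text
[0.5697 0.2234 0.0399] [[0.1, -0.0], [0.3, -0.1], [-0.1, -0.3], [-0.3, 0.4]]
[ 0.5553 -0.2037 -0.0967] [[-0.1, 0.4], [-0.1, 0.1], [0.2, -0.0], [0.0, -0.4]]
vial [ 0.489 -0.003  0.02 ]
beaker [0.779 0.117 0.02 ]
bottle [ 0.785 -0.08   0.02 ]
green l [0.26  0.282 0.02 ]
green r [0.325 0.07  0.02 ]
```

```bash
cat >> h.py <<'E'
from scipy.spatial.transform import Rotation as Ro
def plan(P,yaw,n,dec=2):
    s=bot.observe(); R=Ro.from_euler('xyz',s['tool_rot']); p=s['position'].copy()
    y0=s['tool_rot'][2]; P=np.array(P,float); rows=[]
    dt=(yaw-y0+np.pi)%(2*np.pi)-np.pi
    p0=p.copy()
    for i in range(n):
        t=round(-np.degrees(dt)/5/n,dec)
        want=p0+(P-p0)*(i+1)/n
        d=np.round(R.inv().apply(want-p)/.05,dec)
        # assume shift along axes as they stand at row start
        rows.append([d.tolist(),t]); p=p+R.apply(d*.05); R=R*Ro.from_euler('z',np.radians(t*5))
    for k in range(0,n,12): print(rows[k:k+12])
    print('end',p.round(4),R.as_euler('xyz').round(4))
E
python3 -c "
from h import *
plan([.5697,.2234,.235],1.6107,20)"
```

```text
[[[0.61, -0.58, -0.0], np.float64(-0.67)], [[0.64, -0.55, -0.01], np.float64(-0.67)], [[0.68, -0.51, -0.0], np.float64(-0.67)], [[0.7, -0.47, -0.0], np.float64(-0.67)], [[0.73, -0.43, -0.01], np.float64(-0.67)], [[0.75, -0.38, -0.0], np.float64(-0.67)], [[0.78, -0.34, -0.01], np.float64(-0.67)], [[0.79, -0.29, 0.0], np.float64(-0.67)], [[0.81, -0.25, -0.0], np.float64(-0.67)], [[0.82, -0.2, -0.01], np.float64(-0.67)], [[0.83, -0.15, -0.0], np.float64(-0.67)], [[0.84, -0.1, -0.0], np.float64(-0.67)]]
[[[0.85, -0.05, -0.01], np.float64(-0.67)], [[0.84, -0.0, -0.0], np.float64(-0.67)], [[0.85, 0.04, -0.01], np.float64(-0.67)], [[0.83, 0.1, 0.0], np.float64(-0.67)], [[0.84, 0.14, -0.0], np.float64(-0.67)], [[0.82, 0.2, -0.01], np.float64(-0.67)], [[0.81, 0.24, -0.0], np.float64(-0.67)], [[0.79, 0.29, -0.0], np.float64(-0.67)]]
end [0.5699 0.2231 0.2348] [-3.1412e+00 -7.0000e-04  1.6092e+00]
```

Call:
servo_tool([
  [[0.61,-0.58,0],-0.67],
  [[0.64,-0.55,-0.01],-0.67],
  [[0.68,-0.51,0],-0.67],
  [[0.7,-0.47,0],-0.67],
  [[0.73,-0.43,-0.01],-0.67],
  [[0.75,-0.38,0],-0.67],
  [[0.78,-0.34,-0.01],-0.67],
  [[0.79,-0.29,0],-0.67],
  [[0.81,-0.25,0],-0.67],
  [[0.82,-0.2,-0.01],-0.67],
  [[0.83,-0.15,0],-0.67],
  [[0.84,-0.1,0],-0.67],
])

```text
clock: 1.65
position: [0.4484, -0.0911, 0.2333]
tool_rot: [3.141, 0.0, 1.143]
force: [1.1, 0.1, 0.6]
grip_width: 0.0857
```

Call:
servo_tool([
  [[0.85,-0.05,-0.01],-0.67],
  [[0.84,0,0],-0.67],
  [[0.85,0.04,-0.01],-0.67],
  [[0.83,0.1,0],-0.67],
  [[0.84,0.14,0],-0.67],
  [[0.82,0.2,-0.01],-0.67],
  [[0.81,0.24,0],-0.67],
  [[0.79,0.29,0],-0.67],
  [[0,0,0],0],
  [[0,0,0],0],
])

```text
clock: 2.9
position: [0.5698, 0.2224, 0.2344]
tool_rot: [-3.141, 0.001, 1.609]
force: [-0.5, -0.0, -0.5]
grip_width: 0.0853
```

```bash
python3 - <<'E'
from h import *
c=bot.get_calibration('wrist'); s=bot.observe(); print(s['clock'],s['position'],s['tool_rot'],s['qpos'],s['force'])
im=bot.grab_frame('wrist'); cv2.imwrite('pics/w1.png',im)
import pickle; pickle.dump(c,open('w1.pkl','wb'))
E
```

```text
2.9 [0.56983455 0.22244719 0.2344226 ] [-3.14092402e+00  5.54003157e-04  1.60871539e+00] [-0.10283181  0.5435714  -0.54153566  1.61272423  0.30850745  1.07251483
 -0.69172606] [-0.48705196 -0.0107891  -0.50858962]
```

View pics/w1.png

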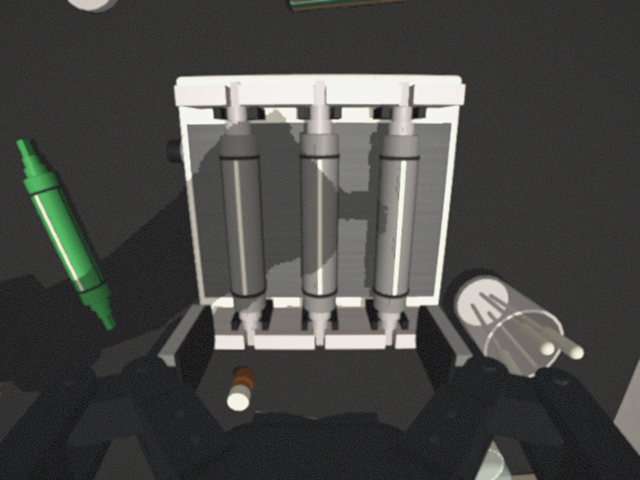

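The wrist view shows the three rollers with the grey tubes intact, the control face (knob at (175,150)) on the left, and roller a at (243,225). I'll overlay the fitted model on it.

```bash
python3 - <<'E'
from h import *
import pickle
c=pickle.load(open('w1.pkl','rb')); im=cv2.imread('pics/w1.png')
p=[.5697,.2234,.0399]
def W(L):
    L=np.atleast_2d(L); R=np.array([[np.cos(p[2]),-np.sin(p[2])],[np.sin(p[2]),np.cos(p[2])]])
    return np.c_[L[:,:2]@R.T+p[:2],L[:,2]]
big=cv2.resize(im[60:360,150:480],None,fx=2.4,fy=2.0,interpolation=cv2.INTER_CUBIC)
big=cv2.resize(im[60:360,150:480],None,fx=2,fy=2,interpolation=cv2.INTER_CUBIC)
def line(L,col):
    q=((proj(c,W(L))-[150,60])*2+.5).astype(int); cv2.polylines(big,[q.reshape(-1,1,2)],False,col,1)
for x in(-.064,0,.064):
    line([[x,-.075,.105],[x,.075,.105]],(0,0,255)); line([[x-.015,-.075,.09],[x-.015,.075,.09],[x+.015,.075,.09],[x+.015,-.075,.09],[x-.015,-.075,.09]],(0,255,0))
b=.125; line([[-b,-b,.053],[-b,b,.053],[b,b,.053],[b,-b,.053],[-b,-b,.053]],(255,0,0))
for s in(-1,1): line([[-.11,s*.097,.104],[.11,s*.097,.104],[.11,s*.111,.104],[-.11,s*.111,.104]],(0,255,255))
cv2.imwrite('pics/w1o.png',big)
E
```

```text
(no output)
```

View pics/w1o.png

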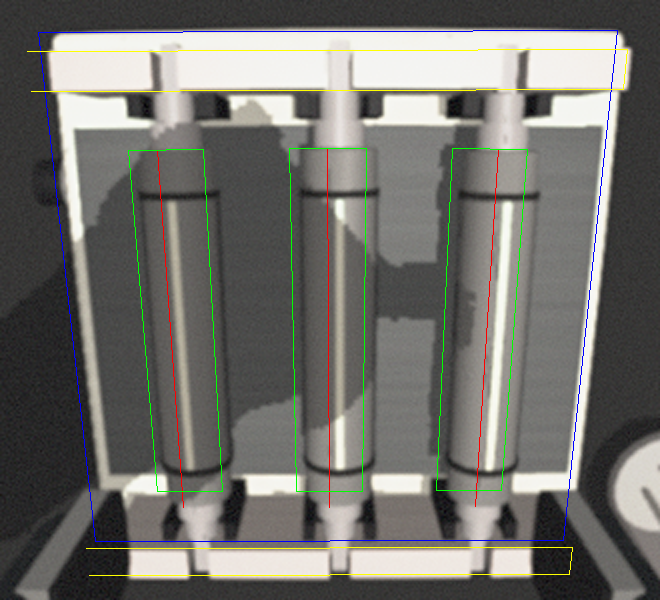

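```bash
python3 - <<'E'
from h import *
import pickle
from scipy.optimize import least_squares
c=pickle.load(open('w1.pkl','rb'))
X=[-.064,0,.064]
pts=[(172,200,-.064,.06,.105),(188,470,-.064,-.068,.105),(337,200,0,.06,.105),(340,468,0,-.068,.105),(508,200,.064,.06,.105),(488,468,.064,-.068,.105)]
pts+=[(172,60,-.064,.108,.0945),(339,60,0,.108,.0945),(510,62,.064,.108,.0945),(202,555,-.064,-.104,.0945),(340,555,0,-.104,.0945),(478,555,.064,-.104,.0945)]
pts=np.array(pts,float); uv=pts[:,:2]/2+[150,60]; L=pts[:,2:]
def f(p):
    R=np.array([[np.cos(p[2]),-np.sin(p[2])],[np.sin(p[2]),np.cos(p[2])]])
    W=np.c_[L[:,:2]@R.T+p[:2],L[:,2]]; return (proj(c,W)-uv)[:,0]
r=least_squares(lambda q:f([q[0],.2234,q[1]]),[.57,.04]); print(r.x,r.fun.round(1))
# top camera ribs
c=bot.get_calibration('top')
for u,v in[(178,380),(366,364),(178,272),(362,256),(172,168),(362,153)]: print(bp(c,u/4.7+195,v/4.7+165,.105).round(4))
E
```

```text
[0.57439769 0.04004776] [-0.1  2.2  1.5 -0.2 -0.  -0.7 -1.   0.3 -0.5 -0.2 -0.5 -0.8]
[0.5035 0.2769 0.105 ]
[0.511  0.1659 0.105 ]
[0.5686 0.2776 0.105 ]
[0.5763 0.1681 0.105 ]
[0.6325 0.282  0.105 ]
[0.6396 0.1679 0.105 ]
```

```bash
python3 -c "
from h import *
plan([.503,.2203,.125],1.612,6)"
```

```text
[[[0.0, -0.22, 0.37], np.float64(-0.01)], [[0.01, -0.23, 0.36], np.float64(-0.01)], [[-0.0, -0.22, 0.37], np.float64(-0.01)], [[0.0, -0.22, 0.36], np.float64(-0.01)], [[0.01, -0.23, 0.37], np.float64(-0.01)], [[0.0, -0.22, 0.36], np.float64(-0.01)]]
end [0.5029 0.2202 0.1251] [-3.1412e+00  7.0000e-04  1.6132e+00]
```

Call:
servo_tool([
  [[0,-0.22,0],0],
  [[0,-0.23,0],0],
  [[0,-0.22,0],0],
  [[0,-0.22,0.4],-0.02],
  [[0,-0.23,0.5],-0.02],
  [[0,-0.22,0.5],-0.02],
  [[0,0,0.5],0],
  [[0,0,0.29],0],
  [[0,0,0],0],
  [[0,0,0],0],
], gripper=-1, newtons=40)

```text
clock: 4.2
position: [0.5034, 0.2206, 0.1261]
tool_rot: [3.141, -0.0, 1.614]
force: [-0.2, -0.3, -0.1]
grip_width: -0.0004
```

```bash
python3 - <<'E'
from h import *
s=bot.observe(); print(s['clock'],s['position'],s['tool_rot'],s['force'],s['grip_width'])
a=bot.grab_frame('wrist');cv2.imwrite('pics/w2.png',a)
E
```

```text
4.2 [0.50344589 0.22056411 0.12612186] [ 3.14060992e+00 -4.68295653e-04  1.61429531e+00] [-0.18865953 -0.28534736 -0.05014773] -0.00038299065505060956
```

View pics/w2.png

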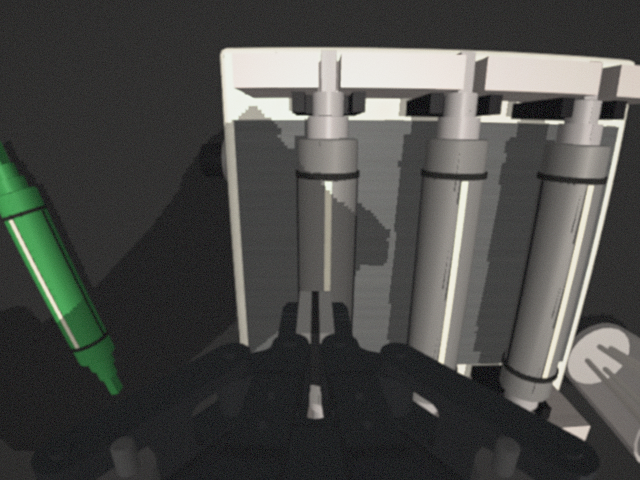

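Call:
servo_tool([
  [[0,0,0.2],0],
  [[0,0,0.14],0],
  [[0,0,0.03],0],
  [[0,0,0],0],
  [[0,0,0],0],
])

```text
clock: 4.88
position: [0.5032, 0.2204, 0.1069]
tool_rot: [3.141, -0.0, 1.614]
force: [-0.4, -0.7, -0.3]
grip_width: 0.0002
```

Call:
servo_tool([
  [[0,0,0.01],0],
  [[0,0,0.01],0],
  [[0,0,0],0],
  [[0,0,0],0],
])

```text
clock: 5.38
position: [0.5031, 0.2203, 0.1058]
tool_rot: [-3.142, -0.0, 1.614]
force: [0.8, -0.6, 0.7]
grip_width: -0.0
```

Call:
servo_tool([
  [[0,0,0.01],0],
  [[0,0,0],0],
  [[0,0,0],0],
])

```text
clock: 5.75
position: [0.5031, 0.2203, 0.1053]
tool_rot: [-3.142, -0.0, 1.614]
force: [0.2, 0.1, -0.3]
grip_width: 0.0003
```

Call:
servo_tool([
  [[0,0,0.006],0],
  [[0,0,0],0],
  [[0,0,0],0],
])

```text
clock: 6.12
position: [0.5031, 0.2203, 0.105]
tool_rot: [3.142, -0.0, 1.614]
force: [-0.6, -0.2, 1.4]
grip_width: -0.0
```

Call:
servo_tool([
  [[0,0,0.004],0],
  [[0,0,0],0],
  [[0,0,0],0],
])

```text
clock: 6.5
position: [0.5032, 0.2204, 0.1049]
tool_rot: [3.141, -0.0, 1.614]
force: [0.4, -0.9, 5.0]
grip_width: -0.0005
```

Call:
servo_tool([
  [[0,0,0.002],0],
  [[0,0.03,0],0],
  [[0,0.03,0],0],
  [[0,0.03,0],0],
])

```text
clock: 7.0
position: [0.5078, 0.2205, 0.1049]
tool_rot: [3.141, -0.0, 1.614]
force: [-0.1, -1.4, 7.7]
grip_width: -0.0001
```

Call:
servo_tool([
  [[0,0.03,0],0],
  [[0,0.03,0],0],
])

```text
clock: 7.25
position: [0.5108, 0.2207, 0.105]
tool_rot: [3.141, -0.0, 1.614]
force: [-0.9, -0.8, 7.5]
grip_width: 0.0001
```

Call:
servo_tool([
  [[0,0.03,0],0],
  [[0,0.03,0],0],
])

```text
clock: 7.5
position: [0.5138, 0.2208, 0.1049]
tool_rot: [3.141, -0.0, 1.614]
force: [0.1, -0.8, 7.0]
grip_width: 0.0
```

Call:
servo_tool([
  [[0,0.03,0],0],
  [[0,0.03,0],0],
])

```text
clock: 7.75
position: [0.5168, 0.2209, 0.1049]
tool_rot: [3.141, -0.0, 1.614]
force: [-0.4, 0.1, 5.6]
grip_width: -0.0001
```

Call:
servo_tool([
  [[0,0,-0.2],0],
  [[0,0,-0.3],0],
  [[0,0.3,0],0],
  [[0,0.35,0],0],
  [[0.04,0.35,0],0],
  [[0,0,0],0],
  [[0,0,0],0],
])

```text
clock: 8.62
position: [0.566, 0.225, 0.1295]
tool_rot: [-3.141, 0.0, 1.614]
force: [0.2, -0.4, -0.7]
grip_width: -0.0001
```

```bash
python3 - <<'E'
from h import *
s=bot.observe(); print(s['clock'],s['position'],s['tool_rot'],s['force'])
a=bot.grab_frame('wrist');cv2.imwrite('pics/w3.png',a)
E
```

```text
8.625 [0.56602093 0.22498805 0.12951326] [-3.14100884e+00  1.08164396e-04  1.61448769e+00] [ 0.23891866 -0.36895044 -0.67054904]
```

View pics/w3.png

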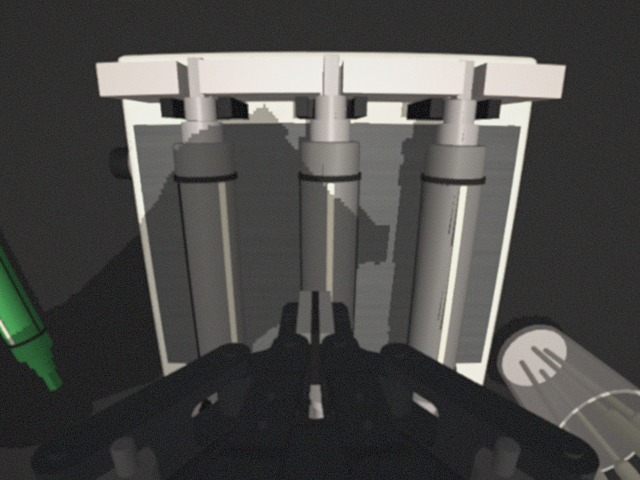

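Call:
servo_tool([
  [[0,0,0.25],0],
  [[0,0,0.17],0],
  [[0,0,0.05],0],
  [[0,0,0],0],
  [[0,0,0],0],
])

```text
clock: 9.3
position: [0.5665, 0.2252, 0.1064]
tool_rot: [3.141, -0.0, 1.614]
force: [-0.2, -0.2, -0.9]
grip_width: 0.0001
```

Call:
servo_tool([
  [[0,0,0.006],0],
  [[0,0,0],0],
  [[0,0,0],0],
])

```text
clock: 9.68
position: [0.5665, 0.2251, 0.106]
tool_rot: [3.142, -0.0, 1.614]
force: [-0.8, -0.5, -0.5]
grip_width: 0.0003
```

Call:
servo_tool([
  [[0,0,0.01],0],
  [[0,0,0.006],0],
  [[0,0,0],0],
  [[0,0,0],0],
])

```text
clock: 10.18
position: [0.5666, 0.2251, 0.1054]
tool_rot: [3.141, -0.0, 1.614]
force: [-0.2, -0.3, 3.9]
grip_width: -0.0002
```

Call:
servo_tool([
  [[0,0,0.004],0],
  [[0,0,0],0],
  [[0,0,0],0],
])

```text
clock: 10.55
position: [0.5668, 0.2251, 0.1053]
tool_rot: [3.141, -0.0, 1.614]
force: [-1.2, -1.0, 6.8]
grip_width: -0.0
```

Call:
servo_tool([
  [[0,0.03,0],0],
  [[0,0.03,0],0],
])

```text
clock: 10.8
position: [0.5699, 0.2253, 0.1054]
tool_rot: [3.141, -0.0, 1.614]
force: [-0.0, -1.0, 8.8]
grip_width: -0.0003
```

Call:
servo_tool([
  [[0,0.03,0],0],
  [[0,0.03,0],0],
])

```text
clock: 11.05
position: [0.5724, 0.2253, 0.1053]
tool_rot: [-3.142, 0.0, 1.614]
force: [-3.6, -1.6, 9.4]
grip_width: -0.0001
```

Call:
servo_tool([
  [[0,0.03,0],0],
  [[0,0.03,0],0],
])

```text
clock: 11.3
position: [0.5753, 0.2255, 0.1054]
tool_rot: [-3.141, 0.0, 1.614]
force: [-4.3, -0.8, 10.7]
grip_width: 0.0001
```

Call:
servo_tool([
  [[0,0.03,0],0],
  [[0,0.03,0],0],
  [[0,0.03,0],0],
])

```text
clock: 11.68
position: [0.5798, 0.2257, 0.1054]
tool_rot: [-3.141, 0.0, 1.614]
force: [-3.6, -0.6, 10.6]
grip_width: -0.0003
```

Call:
servo_tool([
  [[0,0,-0.2],0],
  [[0,0,-0.3],0],
  [[0,0.3,0],0],
  [[0,0.35,0],0],
  [[0.02,0.36,0],0],
  [[0,0,0],0],
  [[0,0,0],0],
])

```text
clock: 12.55
position: [0.6298, 0.229, 0.1303]
tool_rot: [-3.142, -0.0, 1.615]
force: [0.1, 0.2, 0.1]
grip_width: -0.0
```

```bash
python3 - <<'E'
from h import *
s=bot.observe(); print(s['clock'],s['position'],s['tool_rot'],s['force'])
a=bot.grab_frame('wrist');cv2.imwrite('pics/w4.png',a)
E
```

```text
12.55 [0.62981783 0.22897843 0.13031709] [-3.14153257e+00 -1.84532974e-04  1.61457888e+00] [0.13254304 0.15028437 0.1332795 ]
```

View pics/w4.png

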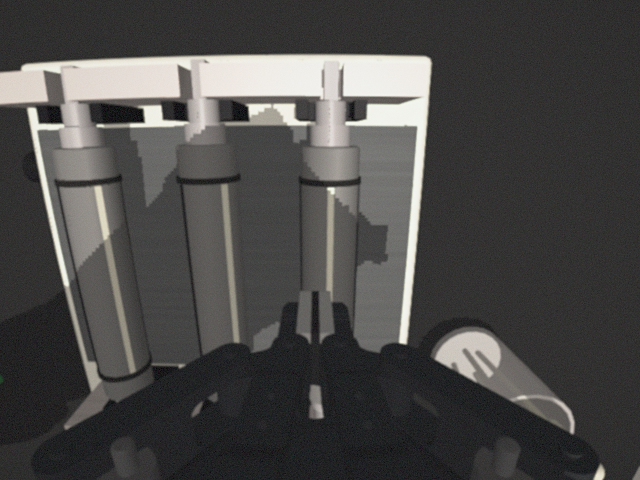

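Roller b's rib has turned to about (228,250), the same shift that roller a showed, so it rotated without slipping. Next is roller c.

Call:
servo_tool([
  [[0,0.02,0.25],0],
  [[0,0,0.17],0],
  [[0,0,0.06],0],
  [[0,0,0],0],
  [[0,0,0],0],
])

```text
clock: 13.22
position: [0.6314, 0.229, 0.106]
tool_rot: [3.141, -0.0, 1.614]
force: [-0.7, 0.2, 0.5]
grip_width: 0.0001
```

Call:
servo_tool([
  [[0,0,0.006],0],
  [[0,0,0.006],0],
  [[0,0,0],0],
  [[0,0,0],0],
])

```text
clock: 13.72
position: [0.6313, 0.2289, 0.1053]
tool_rot: [-3.142, -0.0, 1.614]
force: [0.3, -0.2, 0.5]
grip_width: 0.0002
```

Call:
servo_tool([
  [[0,0,0.006],0],
  [[0,0,0],0],
  [[0,0,0],0],
])

```text
clock: 14.1
position: [0.6314, 0.229, 0.1051]
tool_rot: [3.141, -0.0, 1.614]
force: [0.2, 0.1, 2.4]
grip_width: -0.0
```

Call:
servo_tool([
  [[0,0,0.003],0],
  [[0,0,0],0],
  [[0,0,0],0],
])

```text
clock: 14.48
position: [0.6314, 0.229, 0.105]
tool_rot: [3.141, -0.0, 1.614]
force: [-0.3, 0.1, 4.7]
grip_width: -0.0004
```

Call:
servo_tool([
  [[0,0,0.003],0],
  [[0,0.03,0],0],
  [[0,0.03,0],0],
])

```text
clock: 14.85
position: [0.6345, 0.2291, 0.105]
tool_rot: [3.141, -0.0, 1.614]
force: [-0.5, -0.4, 6.8]
grip_width: -0.0002
```

Call:
servo_tool([
  [[0,0.03,0],0],
  [[0,0.03,0],0],
])

```text
clock: 15.1
position: [0.6376, 0.2292, 0.105]
tool_rot: [3.141, -0.0, 1.614]
force: [-0.0, -1.4, 6.6]
grip_width: -0.0001
```

Call:
servo_tool([
  [[0,0.03,0],0],
  [[0,0.03,0],0],
])

```text
clock: 15.35
position: [0.6405, 0.2293, 0.105]
tool_rot: [3.141, -0.0, 1.614]
force: [-1.2, -1.4, 7.2]
grip_width: 0.0001
```

Call:
servo_tool([
  [[0,0.03,0],0],
  [[0,0.03,0],0],
  [[0,0.03,0],0],
])

```text
clock: 15.72
position: [0.645, 0.2295, 0.1049]
tool_rot: [3.141, -0.0, 1.614]
force: [0.9, -0.7, 3.9]
grip_width: -0.0002
```

Roller c turns freely (about 0 N sideways), as did roller a. Roller b needed about 4 N, so b is the dragging one. I'll lift, go over b, open partly and measure.

Call:
servo_tool([
  [[0,0,-0.3],0],
  [[0,0,-0.7],0],
  [[0,-0.4,-0.8],0],
  [[0,-0.5,0],0],
  [[-0.03,-0.5,0],0],
  [[0,0,0],0],
  [[0,0,0],0],
], gripper=0.18)

```text
clock: 16.6
position: [0.5755, 0.2249, 0.1953]
tool_rot: [3.141, -0.0, 1.614]
force: [-0.3, 0.7, 0.1]
grip_width: 0.0503
```

```bash
python3 - <<'E'
from h import *
import pickle
s=bot.observe(); print(s['clock'],s['position'],s['tool_rot'],s['force'],s['grip_width'])
c=bot.get_calibration('wrist')
a=bot.grab_frame('wrist');cv2.imwrite('pics/w5.png',a); pickle.dump(c,open('w5.pkl','wb'))
E
```

```text
16.6 [0.57546642 0.2249098  0.19528639] [ 3.14089973e+00 -1.21611023e-04  1.61411715e+00] [-0.27204514  0.65274246  0.10924403] 0.05033050755597685
```

View pics/w5.png

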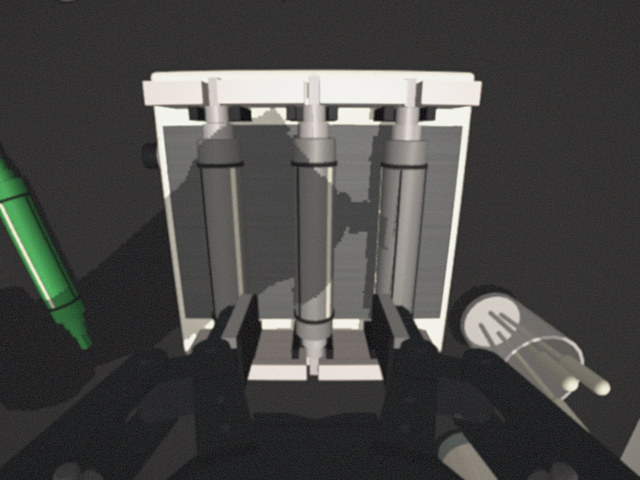

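```bash
python3 - <<'E'
from h import *
import pickle
im=cv2.imread('pics/w5.png'); cv2.imwrite('pics/w5c.png',cv2.resize(im[60:390,180:460],None,fx=1.8,fy=1.8,interpolation=cv2.INTER_CUBIC))
c=pickle.load(open('w5.pkl','rb'))
# b: axle ends & tube bands
print(bp(c,314,90,.0945),bp(c,314,363,.0945), bp(c,314,163,.102),bp(c,314,319,.102))
E
```

```text
[0.5711482  0.32904253 0.0945    ] [0.57985471 0.1208654  0.0945    ] [0.57308387 0.28288302 0.102     ] [0.57795064 0.1664944  0.102     ]
```

View pics/w5c.png

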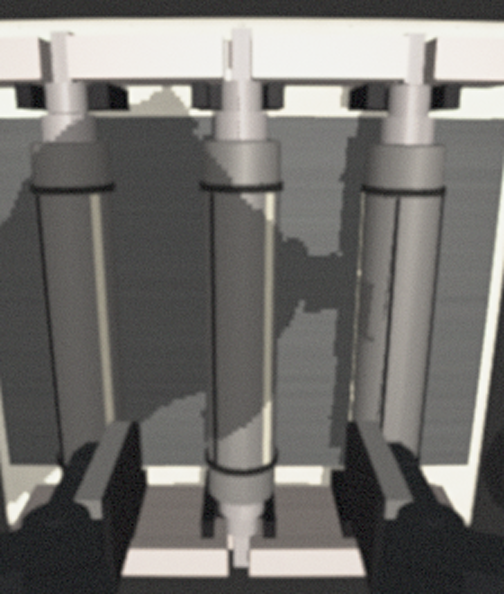

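Call:
servo_tool([
  [[0,0,0.5],0],
  [[0,0,0.5],0],
  [[0,0,0.4],0],
  [[0,0,0.3],0],
  [[0,0,0.2],0],
  [[0,0,0.2],0],
  [[0,0,0.15],0],
  [[0,0,0.1],0],
  [[0,0,0],0],
  [[0,0,0],0],
])

```text
clock: 17.9
position: [0.5751, 0.225, 0.0775]
tool_rot: [3.141, -0.0, 1.614]
force: [0.0, -0.1, 0.2]
grip_width: 0.0499
```

```bash
python3 - <<'E'
from h import *
s=bot.observe(); print(s['clock'],s['position'],s['tool_rot'],s['force'],s['grip_width'])
a=bot.grab_frame('wrist');cv2.imwrite('pics/w6.png',a)
E
```

```text
17.9 [0.57509807 0.22501133 0.07749706] [ 3.14120883e+00 -1.35148350e-04  1.61438326e+00] [ 0.04628007 -0.14108772  0.19938433] 0.04989382616989889
```

View pics/w6.png

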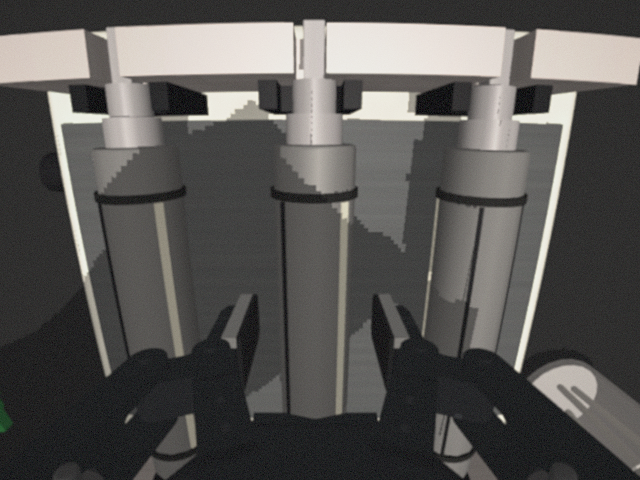

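Both fingers straddle roller b (tube at x≈315) with clearance to its neighbours. Closing now.

Call:
servo_tool([
  [[0,0,0],0],
  [[0,0,0],0],
  [[0,0,0],0],
  [[0,0,0],0],
  [[0,0,0],0],
  [[0,0,0],0],
], gripper=-0.4, newtons=50)

```text
clock: 18.7
position: [0.575, 0.225, 0.0776]
tool_rot: [3.141, 0.0, 1.614]
force: [-1.3, -0.7, 4.7]
grip_width: 0.0283
```

```bash
python3 - <<'E'
from h import *
a=bot.grab_frame('wrist');cv2.imwrite('pics/w7.png',a[200:480,120:520])
b=bot.grab_frame('side');cv2.imwrite('pics/s7.png',cv2.resize(b[180:330,190:360],None,fx=4,fy=4,interpolation=cv2.INTER_CUBIC))
print(bot.observe()['grip_width'],bot.observe()['force'])
E
```

```text
0.02879432032252467 [-2.55539104 -1.33428025  6.43280018]
```

View pics/w7.png

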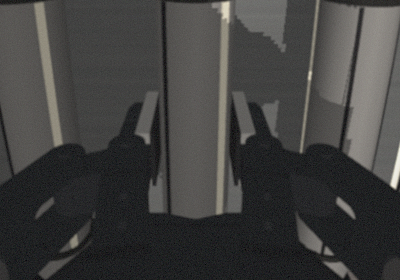

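View pics/s7.png

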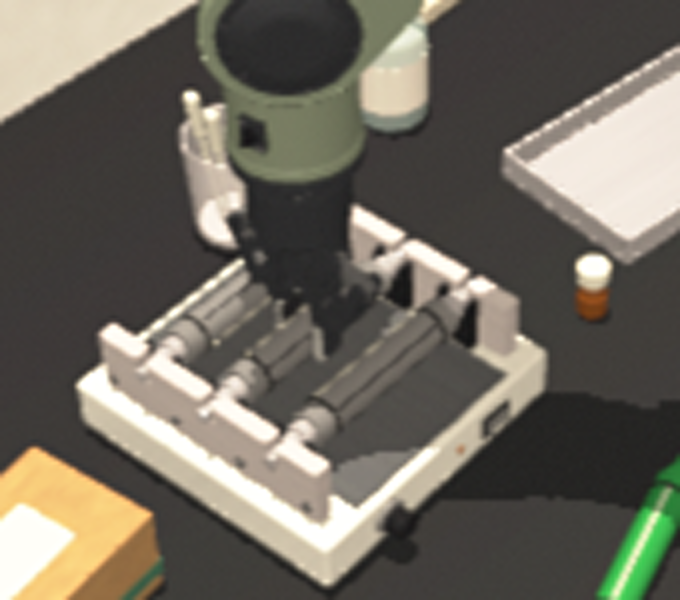

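Call:
servo_tool([
  [[0,0,-0.05],0],
  [[0,0,-0.1],0],
  [[0,0,-0.15],0],
  [[0,0,-0.2],0],
  [[0,0,0],0],
  [[0,0,0],0],
])

```text
clock: 19.55
position: [0.5749, 0.2249, 0.1022]
tool_rot: [3.142, 0.0, 1.614]
force: [-0.1, -0.4, -4.3]
grip_width: 0.0281
```

```bash
python3 - <<'E'
from h import *
a=bot.grab_frame('wrist');cv2.imwrite('pics/w8.png',a)
s=bot.observe();print(s['grip_width'],s['force'],s['moment'],s['position'])
E
```

```text
0.02834409481902255 [-0.99241751 -1.01045224 -4.2585847 ] [ 0.02952035 -0.03411005  0.00929443] [0.57484883 0.22482959 0.10202311]
```

View pics/w8.png

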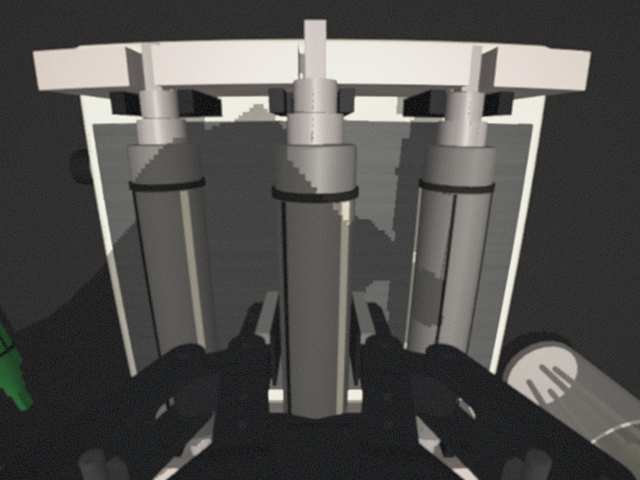

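Call:
servo_tool([
  [[0,0,-0.2],0],
  [[0,0,-0.3],0],
  [[0,0,-0.4],0],
  [[0,0,-0.4],0],
  [[0,0,-0.3],0],
  [[0,0,-0.1],0],
  [[0,0,0],0],
])

```text
clock: 20.48
position: [0.5749, 0.2249, 0.1872]
tool_rot: [3.141, 0.0, 1.614]
force: [0.4, 0.8, -3.9]
grip_width: 0.0285
```

```bash
python3 -c "
from h import *
s=bot.observe(); print(s['position'],s['grip_width'],s['force'])
plan([.5553,-.2037,.185],1.474,12)"
```

```text
[0.57493758 0.2249173  0.18724955] 0.028501770332424455 [ 0.40179576  0.80966315 -3.86666658]
[[[-0.71, -0.06, 0.0], np.float64(0.13)], [[-0.72, -0.06, 0.01], np.float64(0.13)], [[-0.71, -0.05, 0.0], np.float64(0.13)], [[-0.71, -0.04, 0.01], np.float64(0.13)], [[-0.72, -0.03, -0.0], np.float64(0.13)], [[-0.71, -0.02, 0.0], np.float64(0.13)], [[-0.72, -0.02, 0.01], np.float64(0.13)], [[-0.71, -0.0, 0.0], np.float64(0.13)], [[-0.72, -0.0, 0.0], np.float64(0.13)], [[-0.71, 0.01, 0.01], np.float64(0.13)], [[-0.72, 0.01, 0.0], np.float64(0.13)], [[-0.71, 0.03, 0.01], np.float64(0.13)]]
end [ 0.5554 -0.2036  0.1848] [3.1415 0.     1.4782]
```

Call:
servo_tool([
  [[-0.3,-0.03,0],0.06],
  [[-0.6,-0.05,0],0.1],
  [[-0.8,-0.06,0],0.15],
  [[-0.8,-0.06,0],0.15],
  [[-0.8,-0.04,0],0.15],
  [[-0.8,-0.03,0],0.15],
  [[-0.8,-0.02,0],0.15],
  [[-0.8,-0.01,0.01],0.15],
  [[-0.8,0,0.01],0.15],
  [[-0.8,0.01,0.01],0.15],
  [[-0.8,0.02,0.01],0.15],
  [[-0.48,0.02,0],0.1],
])

```text
clock: 21.98
position: [0.5527, -0.2068, 0.1846]
tool_rot: [-3.14, 0.0, 1.471]
force: [-0.5, 1.0, -4.1]
grip_width: 0.0287
```

Call:
servo_tool([
  [[0,0,0],0],
  [[0,0,0],0],
])

```text
clock: 22.22
position: [0.5539, -0.2031, 0.185]
tool_rot: [-3.141, -0.001, 1.475]
force: [0.3, 0.0, -3.1]
grip_width: 0.0285
```

```bash
python3 - <<'E'
from h import *
a=bot.grab_frame('wrist');cv2.imwrite('pics/w9.png',a)
b=bot.grab_frame('top');cv2.imwrite('pics/t9.png',b)
s=bot.observe();print(s['grip_width'],s['force'],s['tool_rot'],s['position'])
c=bot.get_calibration('wrist')
# predicted tray rim
p=[.5553,-.2037,-.0967]
L=np.array([[.071,.131,.028],[.071,-.131,.028],[-.071,-.131,.028],[-.071,.131,.028]])
R=np.array([[np.cos(p[2]),-np.sin(p[2])],[np.sin(p[2]),np.cos(p[2])]])
q=proj(c,np.c_[L[:,:2]@R.T+p[:2],L[:,2]]); print(q.round())
cv2.polylines(a,[q.astype(int).reshape(-1,1,2)],True,(0,0,255),1);cv2.imwrite('pics/w9o.png',a)
E
```

```text
0.02859120829803091 [ 0.3336406   0.05201929 -4.45752082] [-3.14152349e+00 -4.82239786e-04  1.47552657e+00] [ 0.55409289 -0.20287925  0.18519654]
[[406.  64.]
 [386. 351.]
 [245. 351.]
 [226.  64.]]
```

View pics/w9o.png

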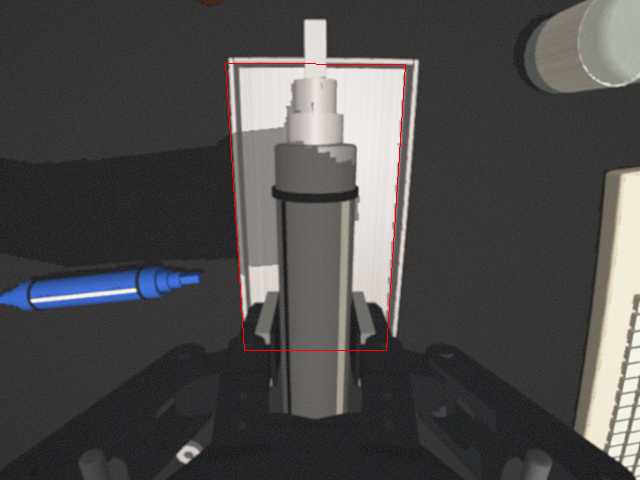

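View pics/t9.png

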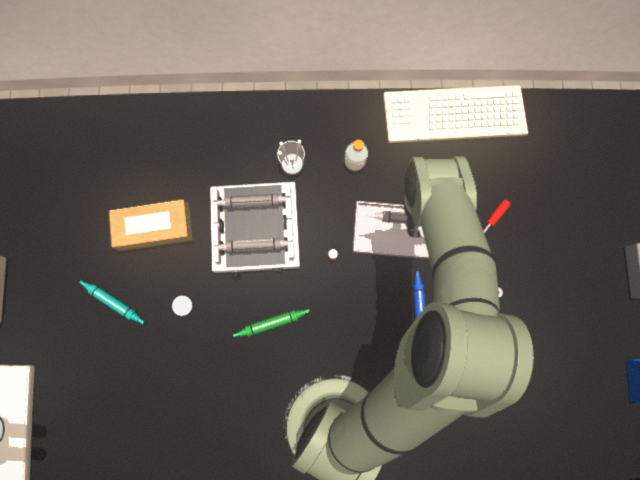

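Call:
servo_tool([
  [[0,0.04,0.2],0],
  [[0,0.05,0.5],0],
  [[0,0,0.7],0],
  [[0,0,0.7],0],
  [[0,0,0.5],0],
  [[0,0,0.4],0],
  [[0,0,0.2],0],
  [[0,0,0.16],0],
  [[0,0,0.05],0],
  [[0,0,0],0],
  [[0,0,0],0],
])

```text
clock: 23.7
position: [0.5587, -0.2046, 0.0152]
tool_rot: [3.141, 0.0, 1.474]
force: [0.2, -0.0, -5.0]
grip_width: 0.0284
```

```bash
python3 - <<'E'
from h import *
a=bot.grab_frame('wrist');cv2.imwrite('pics/w10.png',a)
s=bot.observe();print(s['grip_width'],s['force'],s['tool_rot'],s['position'])
E
```

```text
0.028431739675194904 [ 0.46730443 -0.5937111  -3.85407352] [3.14098967e+00 1.60605394e-04 1.47378952e+00] [ 0.55865228 -0.20461727  0.01513811]
```

View pics/w10.png

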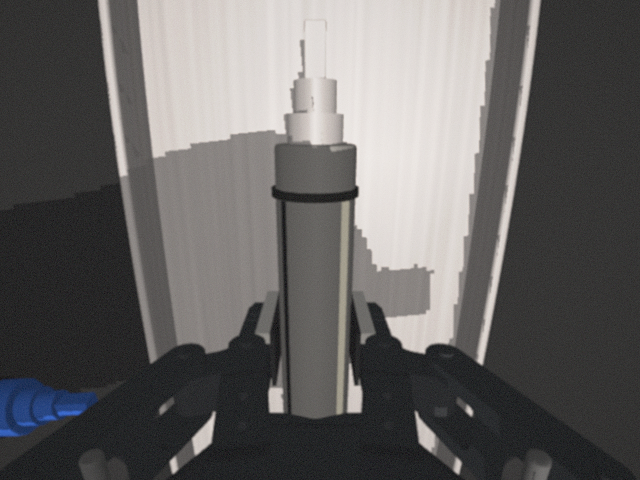

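The roller hangs level over the tray floor, centred across it and parallel to the walls. I'll lower in small steps until the force shows contact.

Call:
servo_tool([
  [[0,0,0.05],0],
  [[0,0,0.04],0],
  [[0,0,0.02],0],
  [[0,0,0],0],
  [[0,0,0],0],
])

```text
clock: 24.38
position: [0.5584, -0.2045, 0.0092]
tool_rot: [3.142, -0.0, 1.474]
force: [0.6, -0.7, -3.9]
grip_width: 0.0285
```

Call:
servo_tool([
  [[0,0,0.02],0],
  [[0,0,0.01],0],
  [[0,0,0],0],
  [[0,0,0],0],
])

```text
clock: 24.88
position: [0.5584, -0.2045, 0.0077]
tool_rot: [-3.142, -0.0, 1.474]
force: [-0.1, -0.0, -3.7]
grip_width: 0.0281
```

Call:
servo_tool([
  [[0,0,0.01],0],
  [[0,0,0.005],0],
  [[0,0,0],0],
  [[0,0,0],0],
])

```text
clock: 25.38
position: [0.5584, -0.2045, 0.007]
tool_rot: [3.142, -0.0, 1.474]
force: [0.8, -0.4, -4.3]
grip_width: 0.0283
```

Call:
servo_tool([
  [[0,0,0.005],0],
  [[0,0,0],0],
  [[0,0,0],0],
])

```text
clock: 25.75
position: [0.5584, -0.2045, 0.0067]
tool_rot: [-3.142, -0.0, 1.474]
force: [-0.8, 0.4, -2.9]
grip_width: 0.0283
```

Call:
servo_tool([
  [[0,0,0.004],0],
  [[0,0,0],0],
  [[0,0,0],0],
])

```text
clock: 26.12
position: [0.5584, -0.2045, 0.0065]
tool_rot: [3.142, -0.0, 1.474]
force: [0.3, 0.2, -3.0]
grip_width: 0.0286
```

Call:
servo_tool([
  [[0,0,0.004],0],
  [[0,0,0],0],
  [[0,0,0],0],
])

```text
clock: 26.5
position: [0.5584, -0.2045, 0.0063]
tool_rot: [-3.142, -0.0, 1.474]
force: [0.0, 0.0, -3.7]
grip_width: 0.0283
```

Call:
servo_tool([
  [[0,0,0],0],
  [[0,0,0],0],
  [[0,0,0],0],
  [[0,0,0],0],
  [[0,0,0],0],
  [[0,0,0],0],
], gripper=0.15, newtons=20)

```text
clock: 27.25
position: [0.5584, -0.2045, 0.0063]
tool_rot: [3.142, -0.0, 1.474]
force: [-1.6, -0.0, 1.5]
grip_width: 0.0487
```

```bash
python3 - <<'E'
from h import *
a=bot.grab_frame('wrist');cv2.imwrite('pics/w11.png',a)
s=bot.observe();print(s['grip_width'],s['force'],s['tool_rot'],s['position'])
E
```

```text
0.04903471195042061 [ 0.13869075 -0.10138442  0.45474677] [ 3.14155636e+00 -2.25806398e-05  1.47381125e+00] [ 0.55844821 -0.20451564  0.00631486]
```

View pics/w11.png

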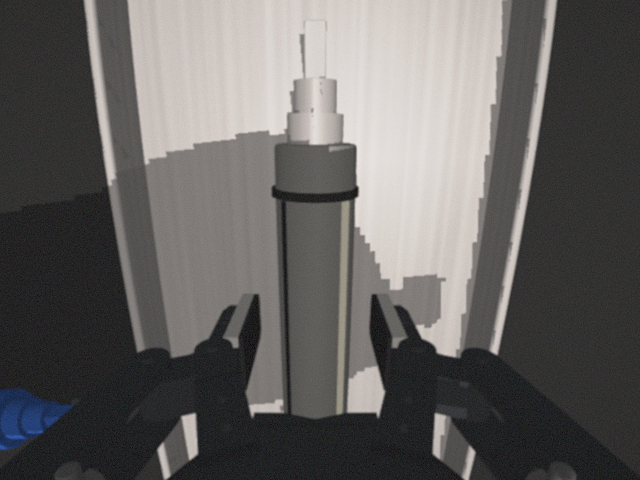

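The jaws are clear of the roller, which rests in the tray. I'll withdraw straight up and check.

Call:
servo_tool([
  [[0,0,-0.1],0],
  [[0,0,-0.3],0],
  [[0,0,-0.6],0],
  [[0,0,-0.8],0],
  [[0,0,-0.8],0],
  [[0,0,-0.8],0],
  [[0,0,-0.5],0],
  [[0,0,0],0],
  [[0,0,0],0],
])

```text
clock: 28.42
position: [0.5581, -0.2045, 0.2013]
tool_rot: [-3.141, 0.0, 1.474]
force: [-0.4, -0.2, -0.0]
grip_width: 0.0491
```

Call:
servo_tool([
  [[-0.5,0,0],0],
  [[-0.8,-0.3,0],0],
  [[-0.8,-0.5,0],0],
  [[-0.8,-0.5,0],0],
  [[-0.8,-0.3,0],0],
  [[-0.5,0,0],0],
  [[0,0,0],0],
  [[0,0,0],0],
])

```text
clock: 29.42
position: [0.4586, -0.4047, 0.2007]
tool_rot: [-3.141, -0.001, 1.475]
force: [-1.1, 0.5, 1.1]
grip_width: 0.0491
```

```bash
python3 - <<'E'
from h import *
b=bot.grab_frame('top');cv2.imwrite('pics/t12.png',cv2.resize(b[150:300,190:470],None,fx=2.8,fy=2.8,interpolation=cv2.INTER_CUBIC))
d=bot.grab_frame('side');cv2.imwrite('pics/s12.png',d)
s=bot.observe();print(s['clock'],s['force'],s['position'])
E
```

```text
29.525 [-0.01725406  0.5252506   0.89157793] [ 0.45883443 -0.40462267  0.20105706]
```

View pics/t12.png

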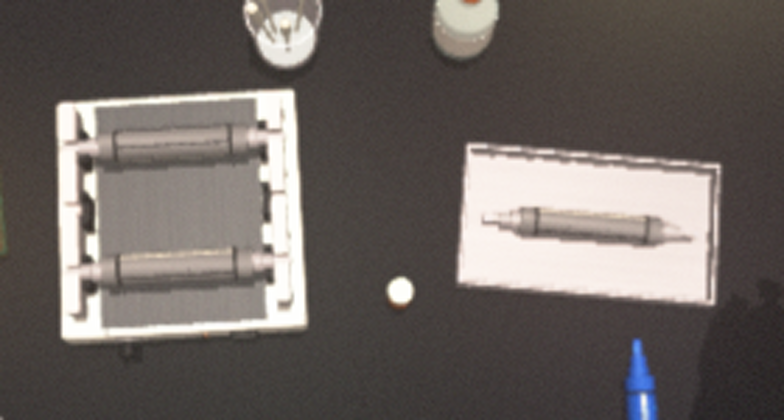

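View pics/s12.png

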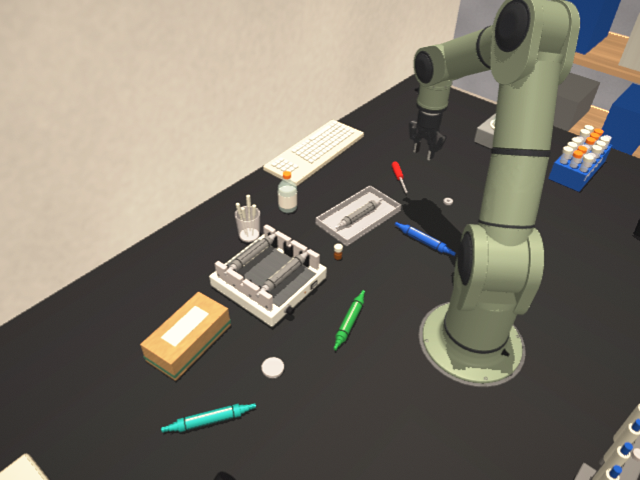

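```bash
python3 -c "
from workcell import bot
print(bot.job_done())"
```

```text
the job is handed in; nothing more can be done
None
```

The middle roller, b, is the one that drags; it now lies flat and lengthwise in the middle of the repair tray, and I've handed the job in. I worked from the control face to the rear with the shut fingertips, and each roller was swept about 13 mm, or roughly 0.9 rad.

| Roller | Press from above (N) | Sideways resistance (N) | Result |
|---|---|---|---|
| a (control face) | 4–8 | about 0 to 1 | runs free |
| b (middle) | 7–11 | about 4 | drags |
| c (rear) | 4–7 | about 0 to 1 | runs free |

I lifted b straight out and lowered it in 0.2–0.5 mm steps. I released it as it reached the tray floor, and no contact force showed in the readings before I opened the jaws.

**Final checks:** The last top and side pictures show b in the tray with the jaws clear. Rollers a and c are in their slots, and the bystanders look unmoved. The clock read 29.5 s.

**Disagreements:** The wrist camera placed the mixer and the tray about 4 mm farther out in x than the top camera did. I used the wrist camera for the grasp and the placing, and the grasp was centred. The gripper read 28.3–28.8 mm on the 30 mm tube, but b held level and did not slip.

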